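Clamp a setting ring with the outer of two concentric knobs

ROBOT

A 7-joint arm with a two-finger parallel gripper is mounted at the origin on a cart in front of the work surface, level with it; the furniture and walls round the work are solid. World frame = base frame: x ahead of the robot, y to its left, z up, the work surface at z = 0. Lengths are in m, angles in rad, forces in N, time in s.
With the tool pointing down it reaches from about 0.425 to 0.925 m from the base axis. Payload 6.8 kg.
Tool frame: the origin (TCP) lies midway between the tips of the shut fingers; the grasp point (between the pads) lies 19 mm behind it (grip_point_offset is the distance from the TCP to the grasp point, in m); y points along the fingers, x is the direction in which the jaws open and shut, and the axes are right-handed (so a half turn about y gives the same grasp; the last joint's range is limited). The gripper opens to 85 mm and grips with 20 to 120 N. Pads are 22 mm wide; open, the fingers measure 114 mm over their backs; the gripper's body (76 mm by 85 mm) begins 54 mm behind the grasp point. The pads swing forward as they close: fully open they stand 13 mm farther back than shut.
Start: joints at [1.205, 0.477, 0.022, 1.555, -0.011, 1.109, -0.083], TCP at [0.172, -0.653, 0.231] pointing down, gripper open.
Joint ranges: [-2.96, 2.96], [-0.34, 2.1], [-1.41, 1.46], [0.24, 2.44], [-1.37, 4.51], [0.17, 1.92], [-2.96, 2.96]. Speed limits (rad/s): [2.39, 2.39, 3.14, 3.14, 3.14, 3.14, 3.14].

INTERFACE

Orientations are given as a unit quaternion [w, x, y, z].
In Python, from station import get_obs, read_camera, hand_in, grip_point_offset gives the robot as it stands.
- The arm moves only by the tool play_rows, never from a script. Its argument "increments" is a list of rows, each a list of 2 entries, a list of its own where there are three numbers: the shift along the tool's x, y, z in m, then the turn, a rotation vector about the tool's x, y, z in degrees. In form: [[[tx, ty, tz], [ax, ay, az]], ...]. A call has 1 to 20 rows; each row shifts and turns the commanded pose from where the row before left it, along the tool's axes as they then stand; what a row does not reach is not made up. A row lasts 1/12 s, in which the tool goes at most 41.7 mm and 7.16 degrees, less where a joint would pass 70% of its speed; a pose out of reach is approached as far as the arm can. A call with a gripper value outside its range is refused whole. "gripper" is the finger opening in m, from 0 to 0.0854, set as the call begins (left out, the last holds). The fingers move at their own pace and stop on an object; "grip_force" is the grip in N (left out, the last holds). Time passes only in rows, so rows that do not move let the fingers close. It gives the time, the measured TCP pose, the force and the opening at its end, in the units of the state.
- get_obs(): the state, without advancing time (a new reading comes with each control period).
- read_camera(name): name is "scene" or "top" or "wrist"; returns a dict with "color" (384x512x3 uint8, red, green, blue), "range_z" (384x512 float32, m along the optical axis (not along the pixel's ray), 0 where there is no reading), "intrinsics" (3x3 intrinsics, pixels), "R" (3x3) and "t" (3): a world point X has camera coordinates R X + t; the wrist camera has in their place "hand_eye" (4x4, takes a point from camera to tool coordinates, whose origin is the TCP and whose axes are the tool frame's). Camera axes: x right, y down, z forward; pixel columns grow to the right and rows downward; lengths in m; the calibration is good to about 2 mm. The wrist camera is an equidistant fisheye: a pixel r from the principal point sees the ray r / f radians off the axis. A picture is of the moment at which its call begins: read the wrist's pose just before it.
- hand_in(): hands the job in, once; it reports no verdict.
The state is a dict: "t": time; "q": joint angles; "joint_vel": joint speeds; "joint_torque": joint torques, N m; "eef_pos": TCP position; "tool_rot": TCP orientation; "contact_force": force on the tool from outside, world axes, zero at the start; "torque": the same for the moment, N m; "gripper_width": opening from 0.0 (shut) to 1.0 (fully open).
Only numpy, scipy, OpenCV 4.12 (cv2) and the standard library are available. Lean on these libraries where they do the work, as an engineer would, in place of code of your own. Each camera call takes 0.05 s, during which the arm holds its last target. There are 200 camera calls.

TASK

Push the loading shuttle fully home so that the setting ring lying in it comes under the stand's clamping foot. Then turn only the outer (coarse, lower and wider) of the two concentric knobs clockwise to bring the foot down until it holds the ring lightly, with about 10 N and never more than 20 N. The inner (fine) knob on top must keep its setting, and the slim plug gauge and the magnet standing by the stand stay where they are.

Things in the scene. Friction and masses are not known exactly. Their poses are not given: they have to be found in the camera images.
- stand_bed: dark flat bed of the fixed clamping stand, 270 x 108 mm, 10 mm thick, with two low guide rails; origin on the bench top under the clamping axis; its +x axis points from the shuttle's end to the column, the way the shuttle is pushed; z up
- shuttle (a joint): travel of the loading shuttle along the bed's +x axis in m: 0 drawn out (as it starts), 0.060 fully home against its stop. It slides with 2 N of friction and stays where it is left
- shuttle_post (a point): top centre of the shuttle's upright black handle post (round, 16 mm in diameter, its black part from 30 to 55 mm above the bench, so this point is at 55 mm), 75 mm in front (-x of the bed) of the ring's centre; push it or pinch it from above. The shuttle's plate below it has its top 20 mm above the bench; the guide rails beside it reach 22 mm
- big_ring: dark setting ring, outer diameter 72 mm, 18 mm thick, loose, lying flat in the shuttle between six short locating pins; origin at the centre of its underside (20 mm above the bench), z up. It need not be gripped; it rides in on the shuttle
- column: grey fixed column on the bed, same origin and axes as stand_bed; its knob axis is vertical at x = +85 mm, y = 0. A level arm (38 mm wide, 78 to 96 mm above the bench) reaches from it over the clamping axis (x = 0, y = 0) and carries there a vertical quill (14 mm in diameter, top at most 122 mm high) with the round sprung foot, 44 mm in diameter. Turning the outer knob lowers the foot
- ring_home (a point): point on the clamping axis, 20 mm above the bench: the centre of the ring's underside when home. The foot starts 8 to 24 mm above the ring's upper face, different each time and not reported: the touch must be felt or seen. The foot's spring is preloaded to 5 N and adds 2.5 N per mm: 10 N comes 2 mm (0.13 rad of outer knob) after touch
- coarse_grip (a point): fixed point on the knob axis at mid-height of the outer knob: black, knurled, 52 mm in diameter, 112 to 130 mm above the bench, on a neck 33 mm in diameter above the arm's top (96 mm). Clockwise seen from above lowers the foot 15 mm per rad, at most 1.8 rad needed; stays where left. Turning takes 0.30 N m of friction (against the last motion) plus 0.015 N m per N on the foot
- fine_mark (a point): end of the black pointer line on top of the inner (fine) knob, 13 mm from the knob axis, 151.5 mm above the bench; shows that knob's setting. Inner knob: bright, knurled, 32 mm in diameter, from 131.5 to 151.5 mm above the bench, on the same axis; it turns at a touch (0.015 N m) and must not be turned
- thin_plug: slim plug gauge standing upright on its flange, 24 mm in diameter, 146 mm tall, origin under its centre; bystander
- magnet: black pot magnet with a knob, 43 mm in diameter, 37 mm tall, origin under its centre; bystander
Things that resemble listed ones, but are neither listed nor needed, are in the scene too. What is shaped like the big_ring but green or red is not meant.

How it is judged:
On the way, in this order (a step that is already met when the one before it is completed fails the run):
1. the shuttle is fully home with the ring under the foot, which does not yet touch it (value of joint shuttle above 0.057 m and horizontal distance between big_ring and ring_home below 0.006 m and contact force between column and big_ring below 0.5 N), for 0.2 s.
2. the foot holds the ring with 6 to 15 N (contact force between column and big_ring between 6 and 15 N), for 0.2 s.
At the end, for the whole second after the job is handed in: The shuttle is home (within 4 mm of its stop), the ring lies flat (within 0.06 rad) and within 6 mm of the clamping axis, the foot presses on it with 6 to 15 N, and the inner knob's mark is within 2 mm of where it started (all of step 2 and value of joint shuttle above 0.056 m and horizontal distance between big_ring and ring_home below 0.006 m and angle between big_ring's own z axis and vertical below 0.06 rad and distance of fine_mark from where it was at the start of the episode below 0.002 m); the robot touches nothing.
It fails at once if the foot presses on the ring with more than 20 N (contact force between column and big_ring above 20 N).
It fails at once if the inner knob is turned (its mark moves more than 3 mm) (distance of fine_mark from where it was at the start of the episode above 0.003 m).
It fails at once if the slim plug gauge or the magnet is shifted by more than 15 mm (distance of any of thin_plug, magnet from where it was at the start of the episode above 0.015 m).
It also fails if it takes over 70 s, if anything falls off the work surface, if the arm or the gripper's body presses on something with over 40 N, if the wrist force passes 120 N, or if a joint passes its speed limit or range.

## Working session

There is one attempt and no reset: what is moved stays moved. The work goes in short steps, Python scripts to look and compute and a tool call to move; the robot and the scene stay as the last step left them, time stands still between calls to the robot, and variables do not carry over. Pictures are saved under pics/ and viewed, about 8 in all and at most 12, crops included, and the job is handed in when it is done.

Besides the shell and the picture viewer there is one more tool, called after "Request:" as name(argument=value, ...), one argument or row to a line, values as JSON. play_rows: Moves the arm, as the interface text tells. Its arguments: {"type":"object","properties":{"increments":{"type":"array","items":{"type":"array"}},"gripper":{"type":"number"},"grip_force":{"type":"number"}},"required":["increments"]}

```bash
ls; mkdir -p pics; python3 - <<'E'
from station import *
import cv2,numpy as np
o=get_obs();print({k:np.round(v,3) for k,v in o.items()},grip_point_offset)
ims=[]
for n in("scene","top"):
    d=read_camera(n);np.savez(f"pics/{n}0.npz",**d);cv2.imwrite(f"pics/{n}0.png",cv2.resize(d["color"][...,::-1],(800,600)));print(n,d["intrinsics"],d["R"],d["t"])
E
```

```text
pics
{'t': np.float64(0.0), 'q': array([ 1.205,  0.478,  0.022,  1.556, -0.012,  1.109, -0.083]), 'joint_vel': array([ 0.002,  0.003, -0.   , -0.001, -0.   ,  0.001, -0.   ]), 'joint_torque': array([ 0.0000e+00, -5.9645e+01,  1.6080e+00, -2.8119e+01,  1.3000e-02,
        9.0000e-03, -0.0000e+00]), 'eef_pos': array([ 0.172, -0.652,  0.23 ]), 'tool_rot': array([ 0.56 , -0.56 ,  0.432, -0.431]), 'contact_force': array([ 0.648, -0.073,  1.42 ]), 'torque': array([-0.002, -0.024,  0.055]), 'gripper_width': np.float64(1.001)} 0.0187
scene [[348.7059971    0.         258.44571275]
 [  0.         348.7059971  189.36539848]
 [  0.           0.           1.        ]] [[ 0.87794821 -0.47873891  0.00399903]
 [-0.23867887 -0.44491803 -0.86318037]
 [ 0.41501727  0.75687317 -0.50487985]] [-0.44105216  0.29219561  0.53786367]
top [[398.23791916   0.         252.63049484]
 [  0.         398.23791916 191.39200596]
 [  0.           0.           1.        ]] [[-0.02050169 -0.99956708  0.0211028 ]
 [-0.98827821  0.01706733 -0.15170658]
 [ 0.15128073 -0.02396568 -0.98820028]] [0.15329826 0.58862549 0.88629034]
```

View pics/scene0.png

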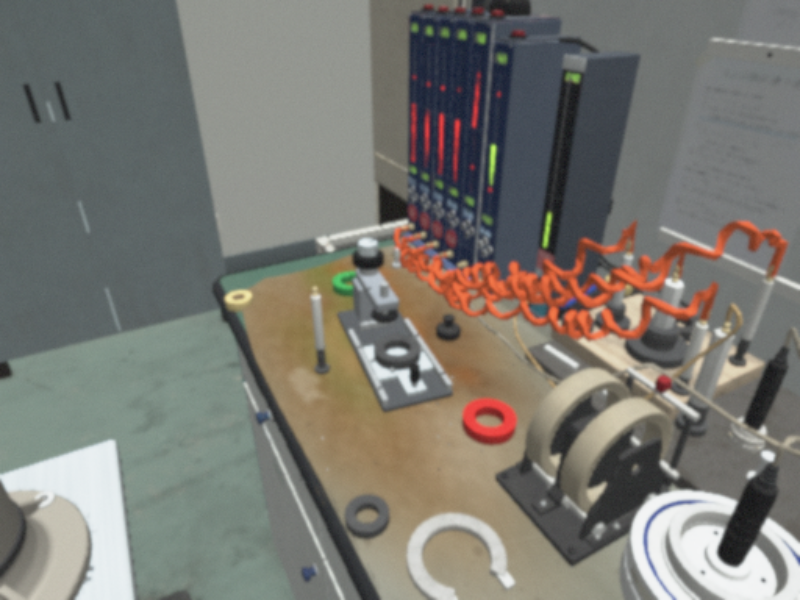

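View pics/top0.png

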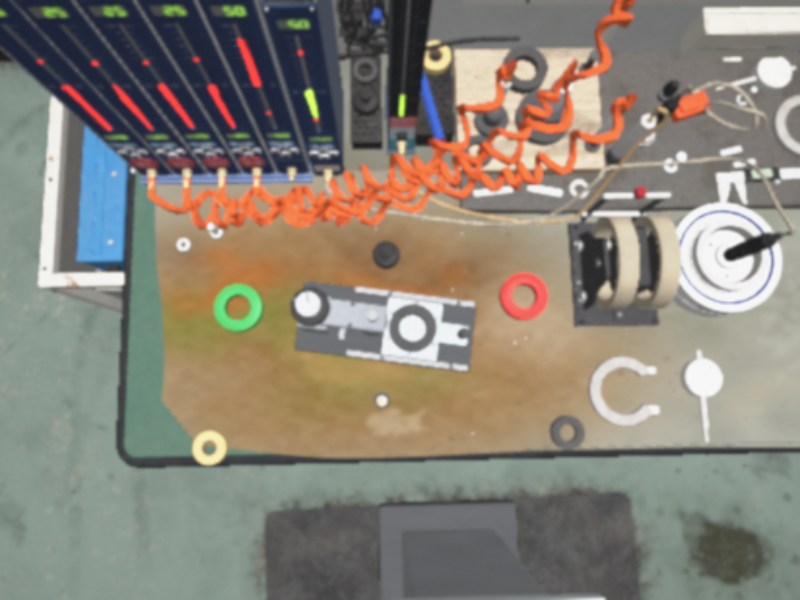

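Image 1 (scene): the stand is at about (390,340), with the plug at (318,330) and the magnet at (447,327). Image 2 (top) gives these pixels:
- **Stand:** knobs (309,305), quill (372,315), ring in the shuttle (413,327), post (462,334).
- **Bystanders:** magnet (386,254), plug (381,400).
- **Lookalikes for the ring:** green (238,307), red (524,296), dark loose ring (567,432), pale one (209,448). I choose the one in the shuttle.
- **Lookalikes for the post and knobs:** magnet (386,254), plug (381,400) and the white knob on the right. I choose the ones on the bed.

```bash
cat > h.py <<'E'
import numpy as np,cv2
def world(d,u,v,z):  # ray onto plane height z
    K,R,t=d["intrinsics"],d["R"],d["t"];c=-R.T@t
    r=R.T@np.linalg.inv(K)@np.array([u,v,1.]);return c+r*(z-c[2])/r[2]
def cloud(d):
    K,R,t=d["intrinsics"],d["R"],d["t"];v,u=np.mgrid[:384,:512];Z=d["range_z"]
    P=np.stack([(u-K[0,2])/K[0,0]*Z,(v-K[1,2])/K[1,1]*Z,Z],-1)
    return (P-t)@R
def pix(d,X):
    p=d["intrinsics"]@(d["R"]@np.array(X)+d["t"]);return p[:2]/p[2]
E
python3 - <<'E'
from h import *
d=dict(np.load("pics/top0.npz"));W=cloud(d)
roi=np.zeros((384,512),bool);roi[150:275,180:312]=1;roi&=d["range_z"]>0
for n,lo,hi in(("fine top",.145,.157),("plug/quill",.1,.124),("coarse",.12,.138),("arm",.086,.1),("post/..",.048,.06),("ring",.034,.043),("magnet",.03,.043)):
    m=(roi&(W[...,2]>lo)&(W[...,2]<hi)).astype(np.uint8)
    k,l,s,c=cv2.connectedComponentsWithStats(m)
    for i in range(1,k):
        if s[i,4]>5: print(n,s[i,4],c[i].round(1),np.median(W[l==i],0).round(4),W[l==i].mean(0).round(4))
x=cv2.resize(d["color"][160:270,180:310,::-1],None,fx=6,fy=5.4,interpolation=cv2.INTER_CUBIC);cv2.imwrite("pics/topc.png",x[:600,:800])
E
```

```text
fine top 198 [196.6 194.4] [0.571  0.2594 0.151 ] [0.5707 0.2599 0.1507]
plug/quill 36 [237.6 202. ] [0.5576 0.1758 0.1172] [0.5579 0.1764 0.1165]
coarse 288 [198.9 196.8] [0.5659 0.2553 0.1293] [0.5687 0.2577 0.1292]
coarse 24 [243.8 256.1] [0.4438 0.1649 0.1337] [0.4436 0.1652 0.1339]
arm 622 [227.1 201.9] [0.561  0.2002 0.0954] [0.5611 0.1997 0.0952]
post/.. 39 [296.1 212.9] [0.5379 0.044  0.0544] [0.5382 0.0437 0.0543]
ring 44 [246.6 160.2] [0.6678 0.155  0.0367] [0.6676 0.1548 0.0367]
ring 509 [263.6 209.4] [0.5498 0.1171 0.0375] [0.5495 0.1173 0.0375]
magnet 55 [246.7 160.4] [0.6675 0.154  0.0362] [0.6673 0.1546 0.0359]
magnet 522 [263.6 209.4] [0.5499 0.1172 0.0374] [0.5495 0.1174 0.0373]
```

View pics/topc.png

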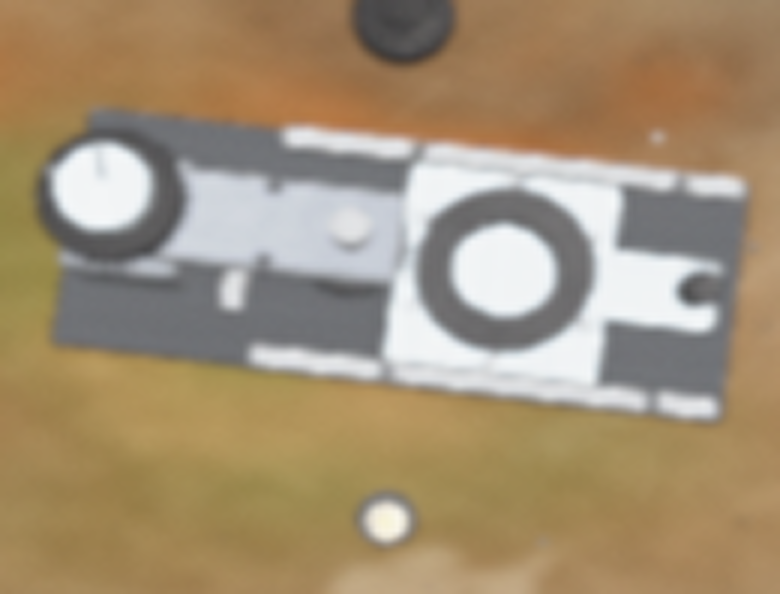

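Image 3 (crop): the ring in the shuttle is at (505,270), the post at (700,290), the knobs at (105,190) with the fine pointer at (100,160), the quill at (348,225), the plug at (386,520) and the magnet at (403,20). The spacings 75 / 60 / 85 mm match the description, so the choice is confirmed.

```bash
cat >> h.py <<'E'
from scipy.spatial.transform import Rotation as Ro
from station import *
def plan(p,jaw=None):
    "tool-frame shift to p and yaw(deg about tool z) so tool x lies along world angle jaw (deg, mod 180); plus tilt"
    o=get_obs();q=o["tool_rot"];R=Ro.from_quat([*q[1:],q[0]]).as_matrix()
    s=R.T@(np.array(p)-o["eef_pos"]);print("t",round(float(o['t']),2),"pos",o["eef_pos"].round(4),"toolx ang",np.degrees(np.arctan2(R[1,0],R[0,0])).round(2),"z",R[:,2].round(3),"q",o["q"].round(2),"gw",o["gripper_width"])
    print("shift mm",(s*1000).round(1))
    if jaw is not None:
        a=np.degrees(np.arctan2(R[1,0],R[0,0]))-jaw;print("turn +z deg",(a+90)%180-90)  # tool z down: +turn lowers the angle
E
python3 - <<'E'
from h import *
plan([.538,.0437,.23],-8.6)
d=dict(np.load("pics/top0.npz"));W=cloud(d);A=np.array([.172,-.652]);B=np.array([.538,.0437]);L=np.linalg.norm(B-A);u=(B-A)/L
P=W[d["range_z"]>0];s=(P[:,:2]-A)@u;n=abs((P[:,:2]-A)@[-u[1],u[0]])
for a in np.arange(0,L+.05,.1):
    m=(n<.1)&(s>=a)&(s<a+.1);print(round(a,1),P[m,2].max().round(3) if m.any() else None)
E
```

```text
t 0.1 pos [ 0.1719 -0.6522  0.2304] toolx ang -75.23 z [ 0.967  0.255 -0.   ] q [ 1.2   0.48  0.02  1.56 -0.01  1.11 -0.08] gw 1.0011956743031707
shift mm [-579.6    1.3  531.4]
turn +z deg -66.62887240537256
0.0 -0.789
0.1 -0.786
0.2 0.002
0.3 0.014
0.4 0.026
0.5 0.017
0.6 0.02
0.7 0.059
0.8 0.098
```

Request:
play_rows(
  increments=[
    [[-0.029, 0, 0.0266], [0, 0, 0]],
    [[-0.029, 0, 0.0266], [0, 0, 0]],
    [[-0.029, 0, 0.0266], [0, 0, 0]],
    [[-0.029, 0, 0.0266], [0, 0, 0]],
    [[-0.029, 0, 0.0266], [0, 0, 0]],
    [[-0.029, 0, 0.0266], [0, 0, 0]],
    [[-0.029, 0, 0.0266], [0, 0, 0]],
    [[-0.029, 0, 0.0266], [0, 0, 0]],
    [[-0.029, 0, 0.0266], [0, 0, 0]],
    [[-0.029, 0, 0.0266], [0, 0, 0]],
    [[-0.029, 0, 0.0266], [0, 0, 0]],
    [[-0.029, 0, 0.0266], [0, 0, 0]],
    [[-0.029, 0, 0.0266], [0, 0, 0]],
    [[-0.029, 0, 0.0266], [0, 0, 0]],
    [[-0.029, 0, 0.0266], [0, 0, 0]],
    [[-0.029, 0, 0.0266], [0, 0, 0]],
    [[-0.029, 0, 0.0266], [0, 0, 0]],
    [[-0.029, 0, 0.0266], [0, 0, 0]],
    [[-0.029, 0, 0.0266], [0, 0, 0]],
    [[-0.029, 0, 0.0266], [0, 0, 0]],
  ],
)

```text
t: 1.77
eef_pos: [0.539, 0.0454, 0.2311]
tool_rot: [-0.56, 0.56, -0.432, 0.432]
contact_force: [1.1, -0.2, 0.7]
gripper_width: 0.998
```

Request:
play_rows(
  increments=[
    [[0, 0, 0], [0, -6.7, 0]],
    [[0, 0, 0], [0, -6.7, 0]],
    [[0, 0, 0], [0, -6.7, 0]],
    [[0, 0, 0], [0, -6.7, 0]],
    [[0, 0, 0], [0, -6.7, 0]],
    [[0, 0, 0], [0, -6.7, 0]],
    [[0, 0, 0], [0, -6.7, 0]],
    [[0, 0, 0], [0, -6.7, 0]],
    [[0, 0, 0], [0, -6.7, 0]],
    [[0, 0, 0], [0, -6.3, 0]],
    [[0, 0, 0], [0, 0, 0]],
    [[0, 0, 0], [0, 0, 0]],
  ],
)

```text
t: 2.77
eef_pos: [0.5384, 0.0436, 0.231]
tool_rot: [0.705, -0.705, 0.055, -0.054]
contact_force: [0.0, -0.5, -0.5]
gripper_width: 1.001
```

```bash
sed -i 's/"z",R\[:,2\]/"y",R[:,1]/' h.py; python3 - <<'E'
from h import *
plan([.538,.0437,.23],-8.6)
E
```

```text
t 2.77 pos [0.5384 0.0436 0.231 ] toolx ang -8.83 y [-0.001  0.    -1.   ] q [ 0.34  0.33 -0.65  1.84  0.23  1.05 -0.56] gw 1.0011904939552778
shift mm [-0.4  1.   0.1]
turn +z deg -0.23273813363589113
```

Request:
play_rows(
  increments=[
    [[0, 0.025, 0], [0, 0, 0]],
    [[0, 0.025, 0], [0, 0, 0]],
    [[0, 0.025, 0], [0, 0, 0]],
    [[0, 0.025, 0], [0, 0, 0]],
    [[0, 0.025, 0], [0, 0, 0]],
    [[0, 0.025, 0], [0, 0, 0]],
    [[0, 0.025, 0], [0, 0, 0]],
    [[0, 0.024, 0], [0, 0, 0]],
    [[0, 0, 0], [0, 0, 0]],
  ],
)

```text
t: 3.52
eef_pos: [0.5355, 0.0431, 0.0283]
tool_rot: [-0.704, 0.706, -0.057, 0.052]
contact_force: [-0.6, -0.2, -0.8]
gripper_width: 0.998
```

Request:
play_rows(
  increments=[
    [[0, 0, 0], [0, 0, 0]],
    [[0, 0, 0], [0, 0, 0]],
    [[0, 0, 0], [0, 0, 0]],
    [[0, 0, 0], [0, 0, 0]],
    [[0, 0, 0], [0, 0, 0]],
    [[0, 0, 0], [0, 0, 0]],
    [[0, 0, 0], [0, 0, 0]],
    [[0, 0, 0], [0, 0, 0]],
    [[0, 0, 0], [0, 0, 0]],
    [[0, 0, 0], [0, 0, 0]],
    [[0, 0, 0], [0, 0, 0]],
    [[0, 0, 0], [0, 0, 0]],
  ],
  gripper=0.0,
  grip_force=25,
)

```text
t: 4.52
eef_pos: [0.5397, 0.0436, 0.0333]
tool_rot: [-0.705, 0.705, -0.053, 0.054]
contact_force: [0.3, -0.9, 6.5]
gripper_width: 0.179
```

```bash
python3 - <<'E'
from h import *
u=np.array([.1495,.9888])
o=get_obs();p=o["eef_pos"]
plan([*(p[:2]+.06*u),p[2]])
E
```

```text
t 4.52 pos [0.5397 0.0436 0.0333] toolx ang -8.65 y [ 0.002 -0.    -1.   ] q [ 0.21  0.59 -0.52  1.99  0.46  0.68 -0.75] gw 0.17948280660795204
shift mm [-0.1  0.  60. ]
```

Request:
play_rows(
  increments=[
    [[0, 0, 0.005], [0, 0, 0]],
    [[0, 0, 0.008], [0, 0, 0]],
    [[0, 0, 0.008], [0, 0, 0]],
    [[0, 0, 0.008], [0, 0, 0]],
    [[0, 0, 0.008], [0, 0, 0]],
    [[0, 0, 0.008], [0, 0, 0]],
    [[0, 0, 0.006], [0, 0, 0]],
    [[0, 0, 0.004], [0, 0, 0]],
    [[0, 0, 0.003], [0, 0, 0]],
    [[0, 0, 0.001], [0, 0, 0]],
    [[0, 0, 0], [0, 0, 0]],
    [[0, 0, 0], [0, 0, 0]],
  ],
)

```text
t: 5.52
eef_pos: [0.5485, 0.1024, 0.0333]
tool_rot: [0.705, -0.705, 0.053, -0.054]
contact_force: [0.2, -0.5, 6.2]
gripper_width: 0.175
```

Request:
play_rows(
  increments=[
    [[0, 0, 0.0015], [0, 0, 0]],
    [[0, 0, 0.0015], [0, 0, 0]],
    [[0, 0, 0], [0, 0, 0]],
    [[0, 0, 0], [0, 0, 0]],
    [[0, 0, 0], [0, 0, 0]],
  ],
)

```text
t: 5.93
eef_pos: [0.5486, 0.103, 0.0332]
tool_rot: [-0.704, 0.706, -0.053, 0.054]
contact_force: [-1.6, -5.1, 10.0]
gripper_width: 0.174
```

Request:
play_rows(
  increments=[
    [[0, 0, 0], [0, 0, 0]],
    [[0, 0, 0], [0, 0, 0]],
    [[0, 0, 0], [0, 0, 0]],
    [[0, 0, 0], [0, 0, 0]],
    [[0, 0, 0], [0, 0, 0]],
    [[0, 0, 0], [0, 0, 0]],
    [[0, 0, -0.001], [0, 0, 0]],
    [[0, -0.025, 0], [0, 0, 0]],
    [[0, -0.025, 0], [0, 0, 0]],
    [[0, -0.025, 0], [0, 0, 0]],
    [[0, -0.025, 0], [0, 0, 0]],
    [[0, -0.025, 0], [0, 0, 0]],
    [[0, -0.025, 0], [0, 0, 0]],
    [[0, -0.025, 0], [0, 0, 0]],
    [[0, -0.025, 0], [0, 0, 0]],
    [[0, 0, 0], [0, 0, 0]],
    [[0, 0, 0], [0, 0, 0]],
  ],
  gripper=0.0854,
)

```text
t: 7.35
eef_pos: [0.5486, 0.1043, 0.2337]
tool_rot: [0.705, -0.705, 0.052, -0.054]
contact_force: [1.0, -0.5, 0.2]
gripper_width: 0.999
```

```bash
python3 - <<'E'
from h import *
plan([.5708,.2603,.23],-8.6)
for n in("scene","top"):
    d=read_camera(n);np.savez(f"pics/{n}1.npz",**d)
    if n=="scene":
        c=pix(d,[.5584,.1767,.05]).astype(int);print(c);x0,y0=c-[60,45]
        cv2.imwrite("pics/scene1.png",cv2.resize(d["color"][y0:y0+90,x0:x0+120,::-1],(800,600),interpolation=cv2.INTER_CUBIC))
W=cloud(d);m=(W[...,2]>.046)&(W[...,2]<.06)&(W[...,0]>.5)&(W[...,0]<.6)&(W[...,1]>0)&(W[...,1]<.13)
print(W[m].mean(0),m.sum())
E
```

```text
t 7.35 pos [0.5486 0.1043 0.2337] toolx ang -8.64 y [ 0.003  0.    -1.   ] q [ 0.23  0.35 -0.65  1.8   0.24  1.06 -0.67] gw 0.9993341205302975
shift mm [ -1.5   3.9 157.6]
turn +z deg -0.03931405303553959
[244 204]
[nan nan nan] 0<stdin>:9: RuntimeWarning: Mean of empty slice.
  ret = um.true_divide(
```

View pics/scene1.png

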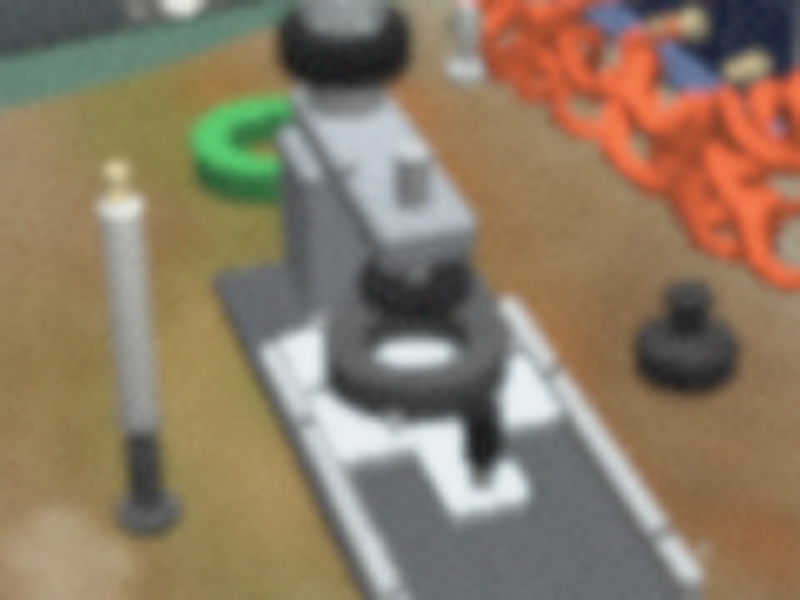

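Image 4: the shuttle is home and the ring (415,350) sits under the foot (415,285) with a gap still visible. The plug (145,350) and magnet (688,340) are untouched. Next I move over the knob.

Request:
play_rows(
  increments=[
    [[0, 0, 0.02], [0, 0, 0]],
    [[0, 0, 0.03], [0, 0, 0]],
    [[0, 0, 0.03], [0, 0, 0]],
    [[0, 0, 0.03], [0, 0, 0]],
    [[0, 0, 0.03], [0, 0, 0]],
    [[0, 0, 0.018], [0, 0, 0]],
    [[0, 0, 0], [0, 0, 0]],
    [[0, 0, 0], [0, 0, 0]],
    [[0, 0, 0], [0, 0, 0]],
  ],
)

```text
t: 8.2
eef_pos: [0.5712, 0.259, 0.2309]
tool_rot: [-0.704, 0.706, -0.054, 0.053]
contact_force: [0.4, -0.8, 0.6]
gripper_width: 1.0
```

```bash
python3 - <<'E'
from h import *
plan([.5722,.2606,.099],-8.6)
d=read_camera("wrist");cv2.imwrite("pics/w1.png",cv2.resize(d["color"][...,::-1],(640,480)))
# project expected knob axis points
o=get_obs();q=o["tool_rot"];R=Ro.from_quat([*q[1:],q[0]]).as_matrix();H=np.linalg.inv(d["hand_eye"]);K=d["intrinsics"]
for z in(.1515,.13):
    X=R.T@(np.array([.5722,.2606,z])-o["eef_pos"]);c=(H@[*X,1])[:3];th=np.arctan2(np.hypot(c[0],c[1]),c[2]);w=c[:2]/np.hypot(c[0],c[1])*th
    print("expect px(640)",(K[0,0]*w+K[:2,2])*1.25)
E
```

```text
t 8.2 pos [0.5712 0.259  0.2309] toolx ang -8.66 y [-0.002 -0.002 -1.   ] q [-0.05  0.48 -0.66  1.64  0.32  1.13 -0.94] gw 0.9996572247964032
shift mm [  1.  131.9   2. ]
turn +z deg -0.0587850829565042
expect px(640) [319.05787764 245.77388132]
expect px(640) [318.93518696 235.09109895]
```

View pics/w1.png

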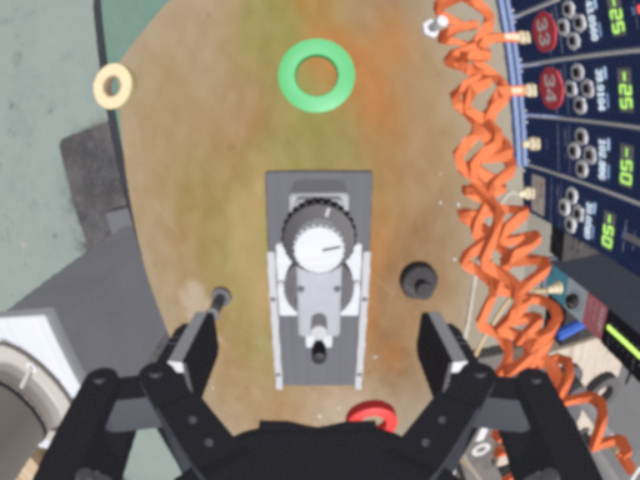

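Image 5 (wrist): the fine knob's top is at (319,249) and the coarse rim is centred at (319,236). Predictions were (319,246) and (319,235), so the aim is good. I descend.

Request:
play_rows(
  increments=[
    [[0.001, 0, 0.0012], [0, 0, 0]],
    [[0, 0.02, 0], [0, 0, 0]],
    [[0, 0.02, 0], [0, 0, 0]],
    [[0, 0.02, 0], [0, 0, 0]],
    [[0, 0.02, 0], [0, 0, 0]],
    [[0, 0.02, 0], [0, 0, 0]],
    [[0, 0.02, 0], [0, 0, 0]],
    [[0, 0.011, 0], [0, 0, 0]],
    [[0, 0, 0], [0, 0, 0]],
    [[0, 0, 0], [0, 0, 0]],
    [[0, 0, 0], [0, 0, 0]],
  ],
)

```text
t: 9.17
eef_pos: [0.5735, 0.2616, 0.1026]
tool_rot: [0.705, -0.705, 0.053, -0.054]
contact_force: [0.5, -0.2, 0.6]
gripper_width: 1.0
```

```bash
python3 - <<'E'
from h import *
plan([.5722,.2606,.099],-8.6);o=get_obs();print(o["contact_force"],o["torque"],o["joint_torque"])
d=read_camera("wrist");cv2.imwrite("pics/w2.png",cv2.resize(d["color"][...,::-1],(640,480)))
E
```

```text
t 9.17 pos [0.5735 0.2616 0.1026] toolx ang -8.66 y [ 0.002  0.001 -1.   ] q [-0.09  0.62 -0.6   1.74  0.43  0.91 -1.02] gw 0.9997214283919038
shift mm [-1.2  3.6 -1.2]
turn +z deg -0.05926705954574629
[ 0.50671623 -0.24317227  0.60596088] [ 0.00384035 -0.04844156 -0.0603936 ] [ 1.49978120e-01 -5.77078843e+01 -8.47445458e+00 -2.21047586e+01
  1.81414402e-02  3.13478743e-02 -2.78802154e-04]
```

View pics/w2.png

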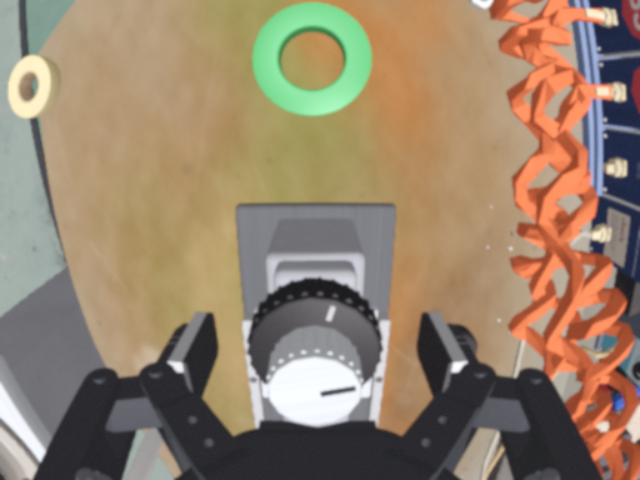

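Image 6: the knob (315,350) lies midway between the pads (205 and 430), with the pointer at (338,391). I go slightly lower and close.

Request:
play_rows(
  increments=[
    [[-0.001, 0.002, -0.001], [0, 0, 0]],
    [[0, 0, 0], [0, 0, 0]],
    [[0, 0, 0], [0, 0, 0]],
    [[0, 0, 0], [0, 0, 0]],
    [[0, 0, 0], [0, 0, 0]],
    [[0, 0, 0], [0, 0, 0]],
    [[0, 0, 0], [0, 0, 0]],
    [[0, 0, 0], [0, 0, 0]],
    [[0, 0, 0], [0, 0, 0]],
    [[0, 0, 0], [0, 0, 0]],
    [[0, 0, 0], [0, 0, 0]],
    [[0, 0, 0], [0, 0, 0]],
  ],
  gripper=0.03,
  grip_force=60,
)

```text
t: 10.22
eef_pos: [0.5724, 0.2603, 0.1003]
tool_rot: [0.705, -0.705, 0.053, -0.054]
contact_force: [-0.2, -1.9, 5.7]
gripper_width: 0.592
```

```bash
python3 - <<'E'
from h import *
plan([.5722,.2606,.099],-8.6);o=get_obs();print(o["contact_force"],o["torque"],o["joint_torque"][6])
d=read_camera("wrist");cv2.imwrite("pics/w3.png",cv2.resize(d["color"][...,::-1],(640,480)))
E
```

```text
t 10.22 pos [0.5724 0.2603 0.1003] toolx ang -8.65 y [ 0.002 -0.    -1.   ] q [-0.09  0.62 -0.6   1.75  0.43  0.91 -1.03] gw 0.5923192311266273
shift mm [-0.2  1.3  0.2]
turn +z deg -0.05030685247865563
[-0.15829769 -1.88361877  5.67621318] [-0.39674957 -0.11890309  0.01059442] -0.01197841193061322
```

View pics/w3.png

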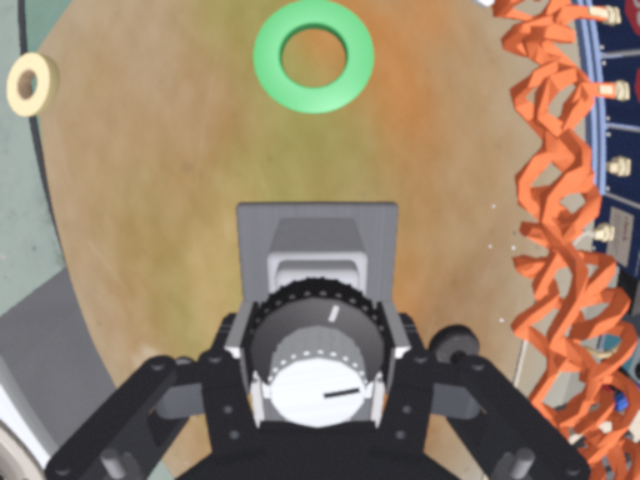

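Image 7: the pads at (235,340) and (400,340) hold only the coarse knob, and the fine knob (317,390) is clear. I turn 24° first, which is safe because the foot starts at least 30.5° above contact.

Request:
play_rows(
  increments=[
    [[0, 0, 0], [0, 3, 0]],
    [[0, 0, 0], [0, 3, 0]],
    [[0, 0, 0], [0, 3, 0]],
    [[0, 0, 0], [0, 3, 0]],
    [[0, 0, 0], [0, 3, 0]],
    [[0, 0, 0], [0, 3, 0]],
    [[0, 0, 0], [0, 3, 0]],
    [[0, 0, 0], [0, 3, 0]],
  ],
)

```text
t: 10.93
eef_pos: [0.5726, 0.2603, 0.1003]
tool_rot: [0.679, -0.678, 0.199, -0.2]
contact_force: [0.5, -2.9, 5.6]
gripper_width: 0.59
```

```bash
cat > s.py <<'E'
from h import *
o=get_obs();q=o["tool_rot"];R=Ro.from_quat([*q[1:],q[0]]).as_matrix()
d=read_camera("top");W=cloud(d);m=(W[...,2]>.1)&(W[...,2]<.125)&(np.hypot(W[...,0]-.558,W[...,1]-.1765)<.009)
o2=get_obs()
print("ang",np.degrees(np.arctan2(R[1,0],R[0,0])).round(2),"tz",o["torque"].round(3),o2["torque"].round(3),"j7",round(o["joint_torque"][6],3),"F",o["contact_force"].round(1),"pos",o["eef_pos"].round(4),"q7",o["q"][6].round(2),"quill",m.sum(),np.median(W[m][:,2]) if m.any() else None,"t",round(o["t"],2))
E
python3 s.py
```

```text
ang -32.76 tz [-0.505 -0.246  0.347] [-0.485 -0.239 -0.122] j7 0.431 F [ 0.5 -2.9  5.6] pos [0.5726 0.2603 0.1003] q7 -1.39 quill 0 None t 10.93
```

Request:
play_rows(
  increments=[
    [[0, 0, 0], [0, 1, 0]],
    [[0, 0, 0], [0, 1, 0]],
    [[0, 0, 0], [0, 1, 0]],
    [[0, 0, 0], [0, 1, 0]],
  ],
)

```text
t: 11.32
eef_pos: [0.5726, 0.2603, 0.1003]
tool_rot: [0.672, -0.671, 0.221, -0.223]
contact_force: [0.4, -3.2, 5.6]
gripper_width: 0.59
```

```bash
python3 s.py; python3 - <<'E'
from h import *
d0=dict(np.load("pics/scene1.npz"));d=read_camera("scene")
for z in (.038,.046,.05,.054,.058,.062): print(z,pix(d,[.5478,.1574,z]).round(1))
c=[]
for e in(d0,d):c.append(cv2.resize(e["color"][175:235,220:272,::-1],(400,462),interpolation=cv2.INTER_CUBIC))
cv2.imwrite("pics/cmp.png",np.hstack(c))
E
```

```text
ang -36.6 tz [-0.522 -0.239  0.271] [-0.511 -0.264  0.066] j7 -0.045 F [ 0.4 -3.2  5.6] pos [0.5726 0.2603 0.1003] q7 -1.45 quill 0 None t 11.32
0.038 [244.2 213. ]
0.046 [244.2 210.3]
0.05 [244.1 209. ]
0.054 [244.1 207.6]
0.058 [244.1 206.2]
0.062 [244.  204.9]
```

View pics/cmp.png

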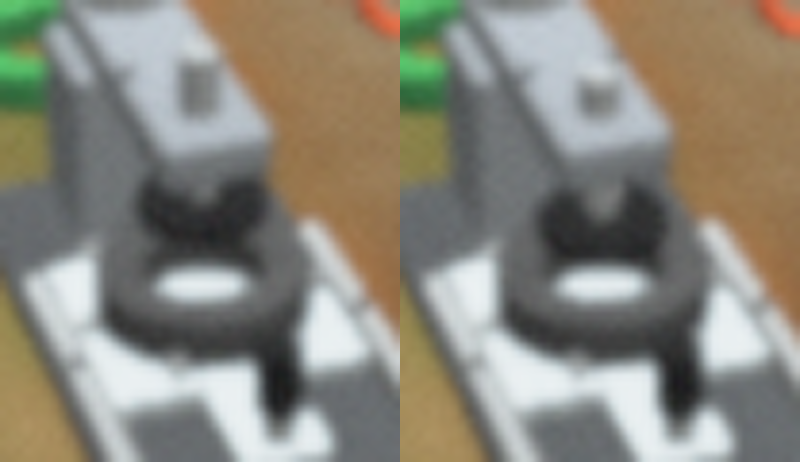

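Image 8 (before and after crops): the quill and foot have lowered. The foot's lower edge went from row 245 to about 258, while the ring's top is unchanged. That leaves a gap of roughly 10–13 mm, or 40–50°. I carry on in steps.

Request:
play_rows(
  increments=[
    [[0, 0, 0], [0, 2, 0]],
    [[0, 0, 0], [0, 2, 0]],
    [[0, 0, 0], [0, 2, 0]],
    [[0, 0, 0], [0, 2, 0]],
  ],
)

```text
t: 11.75
eef_pos: [0.5727, 0.2602, 0.1003]
tool_rot: [0.654, -0.654, 0.268, -0.269]
contact_force: [0.9, -1.6, 6.3]
gripper_width: 0.588
```

```bash
python3 s.py
```

```text
ang -44.65 tz [-0.643 -0.262  0.249] [-0.565 -0.287 -0.061] j7 0.192 F [ 0.9 -1.6  6.3] pos [0.5727 0.2602 0.1003] q7 -1.57 quill 0 None t 11.75
```

Request:
play_rows(
  increments=[
    [[0, 0, 0], [0, 1, 0]],
    [[0, 0, 0], [0, 1, 0]],
    [[0, 0, 0], [0, 1, 0]],
    [[0, 0, 0], [0, 1, 0]],
  ],
)

```text
t: 12.13
eef_pos: [0.5727, 0.2602, 0.1003]
tool_rot: [0.645, -0.644, 0.29, -0.292]
contact_force: [0.9, -2.3, 6.0]
gripper_width: 0.591
```

```bash
python3 s.py
```

```text
ang -48.61 tz [-0.575 -0.235  0.243] [-0.623 -0.273  0.021] j7 -0.046 F [ 0.9 -2.3  6. ] pos [0.5727 0.2602 0.1003] q7 -1.63 quill 0 None t 12.13
```

Request:
play_rows(
  increments=[
    [[0, 0, 0], [0, 1, 0]],
    [[0, 0, 0], [0, 1, 0]],
    [[0, 0, 0], [0, 1, 0]],
    [[0, 0, 0], [0, 1, 0]],
  ],
)

```text
t: 12.52
eef_pos: [0.5727, 0.2602, 0.1003]
tool_rot: [0.634, -0.634, 0.313, -0.314]
contact_force: [0.9, -2.9, 6.1]
gripper_width: 0.59
```

```bash
python3 s.py
```

```text
ang -52.6 tz [-0.63  -0.342  0.295] [-0.596 -0.249  0.071] j7 -0.046 F [ 0.9 -2.9  6.1] pos [0.5727 0.2602 0.1003] q7 -1.69 quill 0 None t 12.52
```

Request:
play_rows(
  increments=[
    [[0, 0, 0], [0, 1, 0]],
    [[0, 0, 0], [0, 1, 0]],
    [[0, 0, 0], [0, 1, 0]],
    [[0, 0, 0], [0, 1, 0]],
  ],
)

```text
t: 12.9
eef_pos: [0.5727, 0.2601, 0.1003]
tool_rot: [0.623, -0.622, 0.334, -0.336]
contact_force: [1.3, -2.7, 6.3]
gripper_width: 0.595
```

```bash
python3 s.py
```

```text
ang -56.6 tz [-0.672 -0.242  0.251] [-0.619 -0.244  0.102] j7 -0.046 F [ 1.3 -2.7  6.3] pos [0.5727 0.2601 0.1003] q7 -1.75 quill 0 None t 12.9
```

Request:
play_rows(
  increments=[
    [[0, 0, 0], [0, 1, 0]],
    [[0, 0, 0], [0, 1, 0]],
    [[0, 0, 0], [0, 1, 0]],
    [[0, 0, 0], [0, 1, 0]],
  ],
)

```text
t: 13.28
eef_pos: [0.5727, 0.2601, 0.1003]
tool_rot: [0.611, -0.61, 0.356, -0.358]
contact_force: [0.5, -2.9, 5.5]
gripper_width: 0.587
```

```bash
python3 s.py; python3 - <<'E'
from h import *
d0=dict(np.load("pics/scene1.npz"));d=read_camera("scene");np.savez("pics/scene3.npz",**d)
# dark profile down the foot/ring column 246
for e in(d0,d): print(e["color"][185:222,244:249].mean((1,2)).astype(int))
E
```

```text
ang -60.61 tz [-0.673 -0.247  0.333] [-0.602 -0.295  0.048] j7 -0.047 F [ 0.5 -2.9  5.5] pos [0.5727 0.2601 0.1003] q7 -1.81 quill 0 None t 13.28
[131 130 131 132 144 166 184 189 178 154 128 115 110 104  97  87  69  53
  46  43  38  45  55  73 121 187 226 227 198 142 106  93  79  68  61  68
  95]
[206 205 186 156 146 165 184 189 179 154 129 117 110 109 113 116 117 115
 107  94  77  61  50  48  59 108 173 212 195 142 106  95  79  68  64  65
  95]
```

Request:
play_rows(
  increments=[
    [[0, 0, 0], [0, 1, 0]],
    [[0, 0, 0], [0, 1, 0]],
    [[0, 0, 0], [0, 1, 0]],
    [[0, 0, 0], [0, 1, 0]],
  ],
)

```text
t: 13.72
eef_pos: [0.5727, 0.26, 0.1003]
tool_rot: [0.598, -0.597, 0.377, -0.379]
contact_force: [1.0, -2.8, 6.3]
gripper_width: 0.589
```

```bash
python3 s.py; python3 - <<'E'
from h import *
d=read_camera("scene")
for e in (d,): print(e["color"][185:222,244:249].mean((1,2)).astype(int))
# quill top row profile & foot position
d0=dict(np.load("pics/scene1.npz"));d3=dict(np.load("pics/scene3.npz"))
for e in(d0,d3,d): 
    D=e["range_z"]; W=cloud(e); m=(np.hypot(W[...,0]-.5584,W[...,1]-.1767)<.012)&(W[...,2]>.097)&(W[...,2]<.14); print("quill top z",np.sort(W[m][:,2])[-5:].round(4))
    x=e["color"][...,1].astype(int); print(x[177:192,245:248].mean(1).astype(int))
E
```

```text
ang -64.61 tz [-0.68  -0.254  0.291] [-0.669 -0.267  0.069] j7 -0.047 F [ 1.  -2.8  6.3] pos [0.5727 0.26   0.1003] q7 -1.87 quill 0 None t 13.72
[204 207 194 164 150 166 185 188 178 155 129 115 110 109 112 117 117 116
 115 105  89  66  50  48  54  88 157 203 190 141 107  93  79  68  63  66
  95]
quill top z [0.1167 0.1168 0.117  0.117  0.1176]
[140 153 171 191 202 189 153 131 128 127 128 129 141 164 184]
quill top z [0.1033 0.1035 0.1036 0.1039 0.1039]
[140 152 165 179 182 180 188 201 210 210 191 155 143 163 184]
quill top z [0.1016 0.1019 0.1023 0.1027 0.1028]
[140 152 167 178 183 179 189 198 208 211 197 165 148 163 184]
```

Request:
play_rows(
  increments=[
    [[0, 0, 0], [0, 1, 0]],
    [[0, 0, 0], [0, 1, 0]],
    [[0, 0, 0], [0, 1, 0]],
    [[0, 0, 0], [0, 1, 0]],
  ],
)

```text
t: 14.15
eef_pos: [0.5728, 0.26, 0.1003]
tool_rot: [0.584, -0.584, 0.398, -0.399]
contact_force: [0.9, -2.8, 6.6]
gripper_width: 0.594
```

```bash
python3 s.py
```

```text
ang -68.61 tz [-0.7   -0.218  0.294] [-0.675 -0.244  0.078] j7 -0.047 F [ 0.9 -2.8  6.6] pos [0.5728 0.26   0.1003] q7 -1.93 quill 0 None t 14.15
```

Request:
play_rows(
  increments=[
    [[0, 0, 0], [0, 1, 0]],
    [[0, 0, 0], [0, 1, 0]],
    [[0, 0, 0], [0, 1, 0]],
    [[0, 0, 0], [0, 1, 0]],
  ],
)

```text
t: 14.53
eef_pos: [0.5728, 0.26, 0.1003]
tool_rot: [0.57, -0.569, 0.418, -0.419]
contact_force: [1.0, -3.1, 6.2]
gripper_width: 0.588
```

```bash
python3 s.py; python3 - <<'E'
from h import *
d=read_camera("scene");print(d["color"][185:222,244:249].mean((1,2)).astype(int))
E
```

```text
ang -72.61 tz [-0.74  -0.261  0.285] [-0.728 -0.293  0.071] j7 -0.047 F [ 1.  -3.1  6.2] pos [0.5728 0.26   0.1003] q7 -1.99 quill 0 None t 14.53
[199 204 204 187 164 168 184 188 178 153 128 117 110 109 113 117 118 116
 114 108  94  77  59  48  48  56  90 137 158 135 106  93  78  68  64  68
  95]
```

Request:
play_rows(
  increments=[
    [[0, 0, 0], [0, 1, 0]],
    [[0, 0, 0], [0, 1, 0]],
    [[0, 0, 0], [0, 1, 0]],
    [[0, 0, 0], [0, 1, 0]],
  ],
)

```text
t: 14.97
eef_pos: [0.5728, 0.2599, 0.1003]
tool_rot: [0.555, -0.554, 0.438, -0.439]
contact_force: [1.0, -2.3, 6.5]
gripper_width: 0.589
```

```bash
python3 s.py
```

```text
ang -76.61 tz [-0.721 -0.29   0.287] [-0.728 -0.259  0.067] j7 -0.047 F [ 1.  -2.3  6.5] pos [0.5728 0.2599 0.1003] q7 -2.05 quill 0 None t 14.97
```

Request:
play_rows(
  increments=[
    [[0, 0, 0], [0, 1, 0]],
    [[0, 0, 0], [0, 1, 0]],
    [[0, 0, 0], [0, 1, 0]],
    [[0, 0, 0], [0, 1, 0]],
  ],
)

```text
t: 15.35
eef_pos: [0.5728, 0.2599, 0.1003]
tool_rot: [0.54, -0.539, 0.457, -0.458]
contact_force: [0.7, -1.3, 6.0]
gripper_width: 0.59
```

```bash
python3 s.py; python3 - <<'E'
from h import *
d=read_camera("scene");print(d["color"][185:222,244:249].mean((1,2)).astype(int))
E
```

```text
ang -80.61 tz [-0.75  -0.21   0.292] [-0.738 -0.283  0.063] j7 -0.047 F [ 0.7 -1.3  6. ] pos [0.5728 0.2599 0.1003] q7 -2.11 quill 0 None t 15.35
[197 200 206 204 190 180 185 189 178 155 128 114 110 108 112 117 118 117
 116 112 103  90  72  55  47  47  55  78 102 106 101  92  78  65  63  66
  95]
```

Request:
play_rows(
  increments=[
    [[0, 0, 0], [0, 1, 0]],
    [[0, 0, 0], [0, 1, 0]],
    [[0, 0, 0], [0, 1, 0]],
    [[0, 0, 0], [0, 1, 0]],
  ],
)

```text
t: 15.78
eef_pos: [0.5728, 0.2598, 0.1003]
tool_rot: [0.523, -0.523, 0.475, -0.477]
contact_force: [0.8, -2.2, 5.5]
gripper_width: 0.59
```

```bash
python3 s.py
```

```text
ang -84.61 tz [-0.748 -0.261  0.358] [-0.769 -0.241  0.134] j7 -0.128 F [ 0.8 -2.2  5.5] pos [0.5728 0.2598 0.1003] q7 -2.17 quill 0 None t 15.78
```

Request:
play_rows(
  increments=[
    [[0, 0, 0], [0, 1, 0]],
    [[0, 0, 0], [0, 1, 0]],
    [[0, 0, 0], [0, 1, 0]],
    [[0, 0, 0], [0, 1, 0]],
  ],
)

```text
t: 16.17
eef_pos: [0.5728, 0.2598, 0.1003]
tool_rot: [0.506, -0.506, 0.493, -0.495]
contact_force: [0.8, -3.9, 6.0]
gripper_width: 0.594
```

```bash
python3 s.py; python3 - <<'E'
from h import *
d=read_camera("scene");print(d["color"][185:222,244:249].mean((1,2)).astype(int))
E
```

```text
ang -88.6 tz [-0.837 -0.288  0.375] [-0.818 -0.251  0.214] j7 -0.168 F [ 0.8 -3.9  6. ] pos [0.5728 0.2598 0.1003] q7 -2.23 quill 0 None t 16.17
[196 197 203 208 207 198 192 189 178 154 128 115 111 109 112 117 119 116
 116 115 110  99  79  60  49  48  47  54  76  95  99  93  79  65  63  66
  95]
```

Touch found. J7's torque was a steady -0.047, then went to -0.128 and -0.168. That means about 5.4 N and then 8.1 N, and the slope matches the predicted 0.65 N/deg. I turn 3° more to reach about 10 N.

Request:
play_rows(
  increments=[
    [[0, 0, 0], [0, 1, 0]],
    [[0, 0, 0], [0, 1, 0]],
    [[0, 0, 0], [0, 1, 0]],
    [[0, 0, 0], [0, 0, 0]],
  ],
)

```text
t: 16.6
eef_pos: [0.5728, 0.2598, 0.1003]
tool_rot: [-0.493, 0.492, -0.506, 0.508]
contact_force: [0.8, -2.8, 5.9]
gripper_width: 0.59
```

```bash
python3 s.py
```

```text
ang -91.62 tz [-0.787 -0.236  0.167] [-0.84  -0.251  0.004] j7 -0.316 F [ 0.8 -2.8  5.9] pos [0.5728 0.2598 0.1003] q7 -2.28 quill 0 None t 16.6
```

Request:
play_rows(
  increments=[
    [[0, 0, 0], [0, 0, 0]],
    [[0, 0, 0], [0, 0, 0]],
    [[0, 0, 0], [0, 0, 0]],
    [[0, 0, 0], [0, 0, 0]],
  ],
)

```text
t: 16.98
eef_pos: [0.5728, 0.2598, 0.1003]
tool_rot: [-0.493, 0.493, -0.506, 0.508]
contact_force: [2.3, -2.9, 6.2]
gripper_width: 0.591
```

```bash
python3 s.py
```

```text
ang -91.6 tz [-0.807 -0.15   0.157] [-0.817 -0.183  0.12 ] j7 -0.099 F [ 2.3 -2.9  6.2] pos [0.5728 0.2598 0.1003] q7 -2.28 quill 0 None t 16.98
```

Request:
play_rows(
  increments=[
    [[0, 0, 0], [0, 0, 0]],
    [[0, 0, 0], [0, 0, 0]],
    [[0, 0, 0], [0, 0, 0]],
    [[0, 0, 0], [0, 0, 0]],
    [[0, 0, 0], [0, 0, 0]],
    [[0, 0, 0], [0, 0, 0]],
    [[0, 0, 0], [0, 0, 0]],
    [[0, 0, 0], [0, 0, 0]],
    [[0, -0.01, 0], [0, 0, 0]],
    [[0, -0.02, 0], [0, 0, 0]],
    [[0, -0.025, 0], [0, 0, 0]],
    [[0, -0.025, 0], [0, 0, 0]],
    [[0, -0.025, 0], [0, 0, 0]],
    [[0, -0.02, 0], [0, 0, 0]],
    [[0, 0, 0], [0, 0, 0]],
    [[0, 0, 0], [0, 0, 0]],
  ],
  gripper=0.0854,
)

```text
t: 18.37
eef_pos: [0.5722, 0.2609, 0.2263]
tool_rot: [-0.494, 0.492, -0.507, 0.507]
contact_force: [-1.0, 0.5, -0.2]
gripper_width: 0.999
```

```bash
python3 s.py; python3 - <<'E'
from h import *
d0=dict(np.load("pics/scene1.npz"));d=read_camera("scene");print(d["color"][185:222,244:249].mean((1,2)).astype(int))
for e in(d0,d):
    W=cloud(e);m=(np.hypot(W[...,0]-.5584,W[...,1]-.1767)<.012)&(W[...,2]>.094)&(W[...,2]<.14); print("quill top z",np.sort(W[m][:,2])[-5:].round(4))
w=read_camera("wrist")["color"][...,::-1]
c=[cv2.resize(x,(400,400),interpolation=cv2.INTER_CUBIC) for x in(d["color"][165:245,210:290,::-1],w[110:270,176:336])]
cv2.imwrite("pics/fin.png",np.hstack(c))
E
```

```text
ang -91.63 tz [-0.029  0.04   0.001] [-0.051  0.08   0.051] j7 0.019 F [-1.   0.5 -0.2] pos [0.5722 0.2609 0.2263] q7 -2.23 quill 0 None t 18.37
[194 196 199 205 206 200 195 188 178 153 129 115 109 109 111 115 118 118
 115 114 111 100  79  57  49  48  46  54  74  94  99  92  79  67  62  66
  95]
quill top z [0.1167 0.1168 0.117  0.117  0.1176]
quill top z [0.095  0.0953 0.0955 0.0962 0.0962]
```

View pics/fin.png

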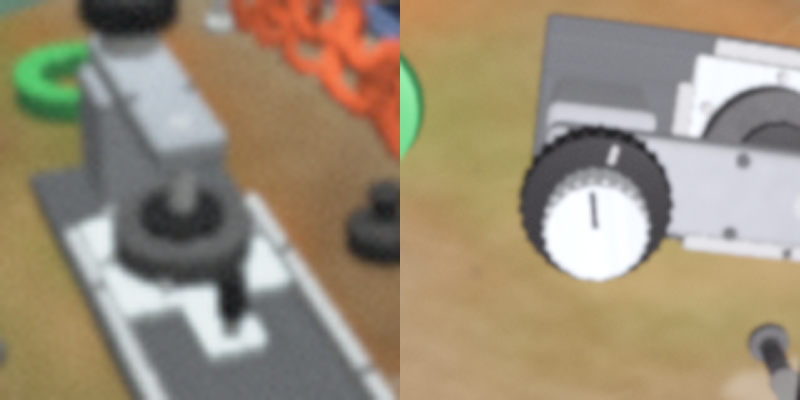

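Image 9: the foot (180,205) sits on the ring, the shuttle is home and the magnet is in place. The fine pointer (594,210) points about 93–95° up, which fits its starting 10° plus the 83° the camera turned, so the fine knob has not moved. I hand in.

```bash
python3 -c "
from station import *
print(hand_in())"
```

```text
the job is handed in; nothing more can be done
None
```

The job is handed in after about 18 s of robot time. The foot rests on the ring with an estimated 10 N, and the hand-in gave no verdict.

- **Shuttle:** I pinched the post and pushed it home. It travelled about 60 mm and ended with a firm 5 N stop, and the ring was under the foot with a gap still showing.
- **Clamping:** I turned only the outer knob, 83° clockwise in total. Joint 7's holding torque showed the touch about 76° in. It read about 5.4 N, then 8.1 N after 4° more, matching the expected 0.65 N per degree. I then added 3° to reach about 10 N.
- **Last checks:** After I let go, the foot looked the same as at the 8 N step, and the quill top had dropped 21.5 mm. The fine knob's pointer had kept its direction to within a few degrees by eye. The magnet and plug looked to be in place, and the gripper was clear above everything.
- **Less certain:**
  - The 10 N is calculated from the added 3°. The last torque readings, taken at rest with joint 7 between -0.32 and -0.10, were too unsteady to confirm it.
  - My first camera estimate of the gap came out a few millimetres short, so I relied on torque to find the touch.

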